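# Switch on the watchmaker's bench power unit under its guard

### The job

Switch on the bench power unit: put a fingertip under the turned-up lip of the hinged guard, lift the guard to about half open before touching the toggle and, while the finger keeps the guard up, push the toggle beneath it all the way over towards the hinge. Then draw the finger out so that the guard drops shut over the toggle, still switched on. Nothing needs gripping or picking up; the things standing around the unit must be left where they are.

Things in the scene. Friction and masses are not known exactly. Their poses are not given: they have to be found in the camera images.
- unit: Grey steel bench power unit, 180 (x) x 150 (y) x 60 mm high, fixed to the bench. Origin at the centre of its underside, on the bench; x points from its front (the side towards the robot) to its back, y to the left, z up. The guarded toggle stands in the middle of its flat top (60 mm up). A small black dial (28 mm wide, 14 mm high, at x +68, y -45 mm) sits at the back and plays no part.
- guard (a joint): Hinge of the guard, rad: 0 = shut (its top plate level), growing as its lip is lifted up and back; stops at 1.2. A light spring and its weight (under 1 N at the lip) shut it from any angle as soon as nothing holds it up. Its polished steel is slippery (friction about 0.2).
- guard_hinge (a point): Hinge axis of the guard, along the unit's y, at x +32, z 70 mm in the unit's frame. The guard is a dark steel hood 62 mm wide, open in front and at the back: from the hinge two side legs (14 mm wide) rise, then a level top plate 3 mm thick runs 62 mm forward (underside 44 mm above the unit's top), with flanges 11 mm deep along its sides (56 mm between them), then the lip.
- guard_lip (a point): Middle of the rounded front edge (6 mm thick, 62 mm wide) of the guard's lip; moves with the guard, whose axes it has. The lip is the last 11 mm of the guard and slopes up 6 mm. Shut, this edge is at x -41, z 112 mm in the unit's frame, with 49 mm free below it down to the unit's top, so a finger can reach in from the front.
- toggle (a joint): Toggle, rad: 0 = off (leaning to the front, away from the hinge), 0.8 = on (leaning back towards the hinge), with stops at both. It takes about 2 N at the tip to move and stays wherever it is left, so it must be pushed up to its stop.
- toggle_tip (a point): Centre of the ball (13 mm across) at the end of the steel toggle, 30 mm from its pivot; the stem is 8 mm thick. The pivot is at x 0, y 0, z 62 mm in the unit's frame; the ball's centre is at x -12, z 90 mm when off and x +12, z 90 mm when on.
- loupe: Bystander: black eye loupe, loose, 36 mm wide and 36 mm high; origin at the centre of its underside.
- jar: Bystander: amber glass jar with a steel cap, loose, 40 mm wide and 55 mm high; origin at the centre of its underside.
- holder: Bystander: round steel movement holder, loose, 52 mm wide and 28 mm high; origin at the centre of its underside.
Mind the look-alikes: they are no part of the job. Of the things shaped like the unit, the grey one is meant.

How it is judged:
By the outcome, as a careful person would: the job done as asked, in the order asked, and still so for the second after the job is handed in, with the robot touching nothing.
It also fails if it takes over 45 s, if anything falls off the work surface, if the arm or the gripper's body presses on something with over 40 N, if the wrist force passes 120 N, or if a joint passes its speed limit or range.

### The arm

A 6-joint arm with a two-finger parallel gripper is mounted at the origin on the work surface. World frame = base frame: x ahead of the robot, y to its left, z up, the work surface at z = 0. Lengths are in m, angles in rad, forces in N, time in s.
With the tool pointing down it reaches from about 0.35 to 0.775 m from the base axis. Payload 7.3 kg.
Tool frame: the origin (TCP) lies between the finger pads; the fingertips stand 8 mm ahead of it and the grasp point (between the pads) lies 11 mm behind it (robot.nose_length is the distance from the TCP to the fingertips, in m); z points along the fingers, y is the line along which they close (so a half turn about z gives the same grasp; the last joint's range is limited). The gripper opens to 92 mm and grips with 3 to 60 N. Pads are 19 mm wide; open, the fingers measure 130 mm over their backs; the gripper's body (75 mm by 190 mm) begins 47 mm behind the grasp point.
Start: joints at [1, 0.342, 1.524, -0, 1.275, -0.146], TCP at [0.216, 0.478, 0.235] pointing down, gripper open.
Joint ranges: [-2.53, 2.53], [-0.77, 2.02], [0.04, 2.7], [-1, 4.14], [0.28, 2.66], [-3.11, 3.11]. Speed limits (rad/s): [2.57, 2.57, 3.14, 3.14, 3.14, 3.14].

### API

Orientations are given as [roll, pitch, yaw] about the fixed x, y, z axes, in that order (R = Rz(yaw) Ry(pitch) Rx(roll)).
In Python, from cell import robot gives the robot as it stands. The module is installed in compiled form; this text tells all that it offers.
- The arm moves only by the shell command python3 -m jog 'ROWS' [FORCE]. ROWS is JSON, a list that holds one entry, the list of rows, each a list of 5 numbers: the gripper's target within -1 to 1 (fully open at 1, half-way at 0, shut at -1), then the shift along the tool's x, y, z in m, then the turn about the tool's z in rad. A call has 1 to 5 rows; each row is the pose to reach, as a shift and turn from the pose commanded when the call began, along the tool's axes at that moment; what a row does not reach only later rows make up. A row lasts 1/12 s, in which the tool goes at most 41.7 mm and 7.16 degrees, less where a joint would pass 70% of its speed; a pose out of reach is approached as far as the arm can. A call with a gripper value outside its range is refused whole. The fingers move at their own pace and stop on an object; FORCE is the grip in N (left out, the last holds). Time passes only in rows, so rows that repeat a pose let the fingers close. It gives the time, the measured TCP pose, the force, the opening and the grip force at its end, in the units of the state.
- robot.observe(): the state, without advancing time (a new reading comes with each control period).
- robot.read_camera(name): name is "side" or "top" or "wrist"; returns the picture (384x512x3 uint8, red, green, blue); there is no depth.
- robot.camera_model(name): a dict with "camera_matrix" (3x3 intrinsics, pixels), "position" and "attitude" of the camera in the world; the wrist camera has in their place "mount" (4x4, takes a point from camera to tool coordinates, whose origin is the TCP and whose axes are the flange's). Camera axes: x right, y down, z forward; pixel columns grow to the right and rows downward; lengths in m; the calibration is good to about 2 mm. A picture is of the moment at which its call begins: read the wrist's pose just before it. camera_model takes no time and is no camera call.
- robot.hand_in(): hands the job in; it is judged then, once.
The state is a dict: "time": time; "qpos": joint angles; "qvel": joint speeds; "joint_efforts": joint torques, N m; "tool_pos": TCP position; "tool_rot": TCP orientation; "contact_force": force on the tool from outside, world axes, zero at the start; "torque": the same for the moment, N m; "opening": finger opening in m; "grip_force": force on a finger pad.
Only numpy, scipy, OpenCV 4.12 (cv2) and the standard library are available. Lean on these libraries where they do the work, as an engineer would, in place of code of your own. Each camera call takes 0.05 s, during which the arm holds its last target. There are 200 camera calls.

## Working session

There is one attempt and no reset: what is moved stays moved. The work goes in short steps, Python scripts to look and compute and a shell command to move; the robot and the scene stay as the last step left them, time stands still between calls to the robot, and variables do not carry over. Pictures are saved under pics/ and viewed, at most 10 in all, crops included, and the job is handed in when it is done.

```bash
mkdir -p pics
python3 - <<'E'
from cell import robot
import cv2,numpy as np
np.set_printoptions(precision=4,suppress=True)
for n in("top","side","wrist"):
    s=robot.observe()
    im=robot.read_camera(n); cv2.imwrite(f"pics/{n}0.png",im[:,:,::-1]); print(n,robot.camera_model(n))
print(s)
a=cv2.imread("pics/top0.png");b=cv2.imread("pics/side0.png")
E
```

```text
top {'camera_matrix': array([[414.7993,   0.    , 257.1773],
       [  0.    , 414.7993, 190.3692],
       [  0.    ,   0.    ,   1.    ]]), 'position': array([0.5232, 0.0395, 0.9066]), 'attitude': array([-3.0871, -0.0042, -1.5806])}
side {'camera_matrix': array([[402.7133,   0.    , 253.4613],
       [  0.    , 402.7133, 190.9926],
       [  0.    ,   0.    ,   1.    ]]), 'position': array([ 0.3205, -0.3711,  0.6056]), 'attitude': array([-2.4014, -0.0173, -0.5559])}
wrist {'camera_matrix': array([[322.3537,   0.    , 260.9764],
       [  0.    , 322.3537, 196.3588],
       [  0.    ,   0.    ,   1.    ]]), 'mount': array([[ 0.0001, -0.9544, -0.2986,  0.0811],
       [ 1.    ,  0.0001,  0.0002, -0.0015],
       [-0.0002, -0.2986,  0.9544, -0.1505],
       [ 0.    ,  0.    ,  0.    ,  1.    ]])}
{'time': 0.1, 'qpos': array([ 1.    ,  0.3427,  1.5249, -0.    ,  1.2754, -0.146 ]), 'qvel': array([ 0.0014, -0.0027, -0.0041, -0.0004,  0.0002,  0.    ]), 'joint_efforts': array([  0.0017, -43.2004, -24.4695,   0.072 ,   0.0526,  -0.0001]), 'tool_pos': array([0.2162, 0.478 , 0.2341]), 'tool_rot': array([-3.1402, -0.0002,  2.7168]), 'contact_force': array([0.3693, 0.2475, 0.2252]), 'torque': array([0.0028, 0.0334, 0.0288]), 'grip_force': 0.0, 'opening': 0.09176625294560006}
```

View pics/top0.png

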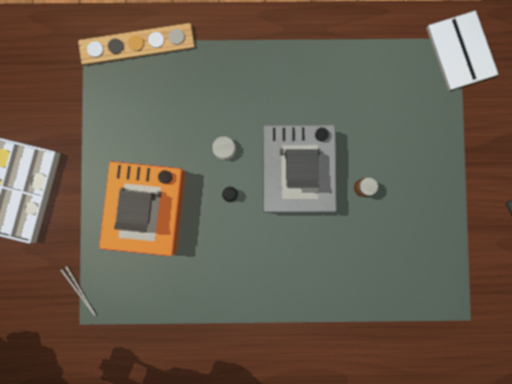

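View pics/side0.png

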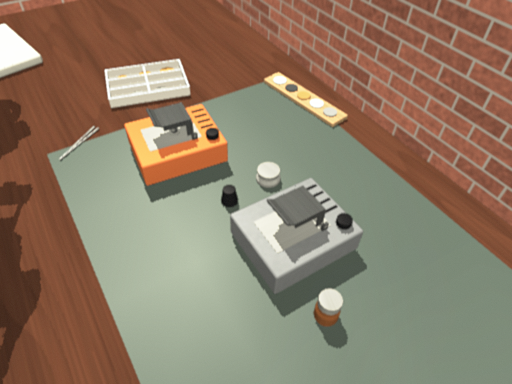

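Top view: two units of the same shape, orange at (140,209) and grey at (300,169). The grey one, with its dark hood at (302,168), is meant. Bystanders are the holder (224,148), loupe (230,194) and jar (367,187). I'll check the choice in one enlarged crop from both views.

Run:
```python
import cv2,numpy as np
a=cv2.imread("pics/top0.png")[115:225,250:350];b=cv2.imread("pics/side0.png")[170:300,220:370]
a=cv2.resize(a,None,fx=4,fy=4,interpolation=cv2.INTER_CUBIC);b=cv2.resize(b,None,fx=2.6,fy=2.6,interpolation=cv2.INTER_CUBIC)
c=np.zeros((440,400+390,3),np.uint8);c[:a.shape[0],:400]=a;c[:b.shape[0],400:]=b
cv2.imwrite("pics/crop.png",c)
```

```text
(no output)
```

View pics/crop.png

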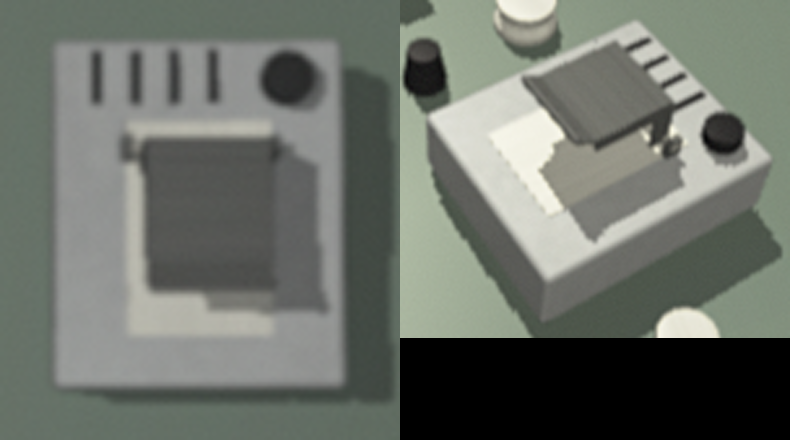

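The crop confirms the grey unit, guard shut, front (lip) towards the robot. Now I'll triangulate its corners from both views.

```bash
cat > h.py <<'E'
import numpy as np,cv2
from scipy.spatial.transform import Rotation as R
from cell import robot
np.set_printoptions(precision=4,suppress=True)
def P(n):
    m=robot.camera_model(n);Rm=R.from_euler('xyz',m['attitude']).as_matrix()
    return m['camera_matrix']@np.c_[Rm.T,-Rm.T@m['position']]
def tri(P1,a,P2,b):
    X=cv2.triangulatePoints(P1,P2,np.array(a,float),np.array(b,float))[:,0];return X[:3]/X[3]
E
python3 - <<'E'
from h import *
from scipy.optimize import least_squares
T,S=P('top'),P('side')
t=lambda u,v:((u+.5)/4-.5+250,(v+.5)/4-.5+115)
s=lambda u,v:((u-400+.5)/2.6-.5+220,(v+.5)/2.6-.5+170)
obs=[((.09,.075,.06),t(52,40),s(637,22)),((.09,-.075,.06),t(337,40),s(770,160)),((-.09,-.075,.06),t(343,385),s(541,280)),((-.09,.075,.06),t(54,385),s(429,118)),
((-.041,.031,.112),t(148,290),s(524,79)),((-.041,-.031,.112),t(275,290),s(578,143))]
for X,a,b in obs: print(X,tri(T,a,S,b))
def pr(M,x): q=M@np.r_[x,1];return q[:2]/q[2]
def f(p,r=0):
    out=[]
    for X,a,b in obs:
        w=R.from_euler('z',p[3]).apply(X)+p[:3]
        out+=[*(pr(T,w)-a),*(pr(S,w)-b)]
    return np.array(out)
r=least_squares(f,[.55,-.06,0,0],loss='soft_l1');print(r.x,f(r.x).reshape(-1,4))
E
```

```text
(0.09, 0.075, 0.06) [0.706  0.0229 0.0549]
(0.09, -0.075, 0.06) [ 0.7037 -0.1242  0.0565]
(-0.09, -0.075, 0.06) [ 0.5247 -0.1227  0.061 ]
(-0.09, 0.075, 0.06) [0.5285 0.0231 0.0555]
(-0.041, 0.031, 0.112) [ 0.5731 -0.0213  0.1128]
(-0.041, -0.031, 0.112) [ 0.572  -0.0817  0.1153]
[ 0.6151 -0.0506 -0.0023 -0.0102] [[-0.2946 -0.1963 -0.0177 -1.1994]
 [ 0.9504 -0.098   1.8463  0.2621]
 [ 0.306   0.7651  1.3929  2.0859]
 [-0.7764  0.7296 -2.694  -0.9992]
 [-0.9836 -1.0795 -0.866   0.122 ]
 [-0.5549 -1.0557 -0.1023  1.5592]]
```

```bash
for i in 1 2 3; do python3 -m jog '[[[-1,-0.033,-0.0226,0.002,0],[-1,-0.067,-0.0452,0.004,0],[-1,-0.1,-0.0678,0.006,0],[-1,-0.133,-0.0904,0.008,0],[-1,-0.167,-0.113,0.011,0]]]' 10; done
python3 -m jog '[[[-1,0,0,0,0.072],[-1,0,0,0,0.144],[-1,0,0,0,0.144],[-1,0,0,0,0.144]]]'
python3 - <<'E'
from h import *
s=robot.observe();print(s)
cv2.imwrite("pics/w1.png",robot.read_camera("wrist")[:,:,::-1])
E
```

```text
time: 0.57
tool_pos: [0.3223, 0.305, 0.2237]
tool_rot: [3.141, 0.0, 2.718]
contact_force: [1.5, 0.6, 1.0]
opening: 0.0628
grip_force: 0.0
time: 0.98
tool_pos: [0.428, 0.133, 0.2128]
tool_rot: [3.141, 0.0, 2.717]
contact_force: [1.0, 1.1, -0.3]
opening: 0.03
grip_force: 0.0
time: 1.4
tool_pos: [0.5336, -0.0389, 0.2016]
tool_rot: [3.141, -0.0, 2.716]
contact_force: [0.9, 1.8, 0.0]
opening: 0.001
grip_force: 0.0
time: 1.73
tool_pos: [0.5329, -0.037, 0.2014]
tool_rot: [-3.141, -0.001, 2.575]
contact_force: [-0.3, 0.7, -0.4]
opening: 0.0003
grip_force: 0.0
{'time': 1.7333, 'qpos': array([-0.2129,  0.388 ,  1.5511,  0.0001,  1.2034, -1.2168]), 'qvel': array([ 0.0124, -0.0092,  0.0028, -0.0013, -0.0015, -0.0138]), 'joint_efforts': array([ -0.5023, -44.2276, -23.633 ,  -0.024 ,   0.0784,   0.2521]), 'tool_pos': array([ 0.5329, -0.037 ,  0.2014]), 'tool_rot': array([-3.1414, -0.0008,  2.5747]), 'contact_force': array([-0.2911,  0.7488, -0.359 ]), 'torque': array([-0.0045, -0.0127,  0.0354]), 'grip_force': 0.0, 'opening': 0.00030721237917919673}
```

View pics/w1.png

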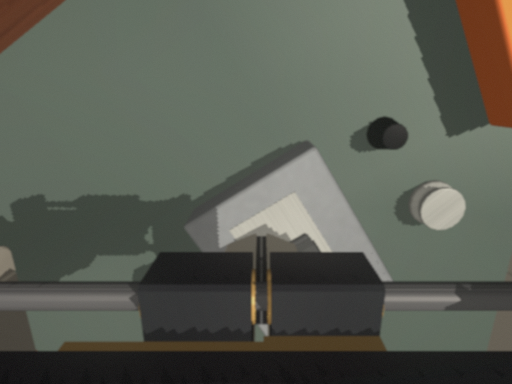

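The wrist view shows the closed fingers as dark blocks (140–380, 255–340), with a thin vertical piece at column 262 (rows 236–330). I'll project the tool geometry to see which part is the fingertip.

Run:
```python
from h import *
m=robot.camera_model('wrist');K=m['camera_matrix'];M=np.linalg.inv(m['mount'])
def pr(p):
    q=K@(M@np.r_[p,1])[:3];return q[:2]/q[2]
for z in (.008,-.011,-.03,-.058):
    for x,y in ((.0095,.019),(.0095,-.019),(.0095,.004),(-.0095,.004)): print(z,x,y,pr((x,y,z)))
im=cv2.imread('pics/w1.png')[220:384,130:400];cv2.imwrite('pics/w1c.png',cv2.resize(im,None,fx=2.9,fy=2.9,interpolation=cv2.INTER_CUBIC))
```

```text
0.008 0.0095 0.019 [299.1238 235.2193]
0.008 0.0095 -0.019 [228.1564 235.2222]
0.008 0.0095 0.004 [271.1119 235.2204]
0.008 -0.0095 0.004 [270.785  266.7717]
-0.011 0.0095 0.019 [303.6168 251.6173]
-0.011 0.0095 -0.019 [224.3186 251.6222]
-0.011 0.0095 0.004 [272.3168 251.6192]
-0.011 -0.0095 0.004 [271.9102 286.1623]
-0.03 0.0095 0.019 [309.305  272.3771]
-0.03 0.0095 -0.019 [219.4599 272.3849]
-0.03 0.0095 0.004 [273.8422 272.3802]
-0.03 -0.0095 0.004 [273.3228 310.5048]
-0.058 0.0095 0.019 [321.1175 315.4889]
-0.058 0.0095 -0.019 [209.3694 315.5047]
-0.058 0.0095 0.004 [277.0101 315.4951]
-0.058 -0.0095 0.004 [276.2145 360.3354]
```

View pics/w1c.png

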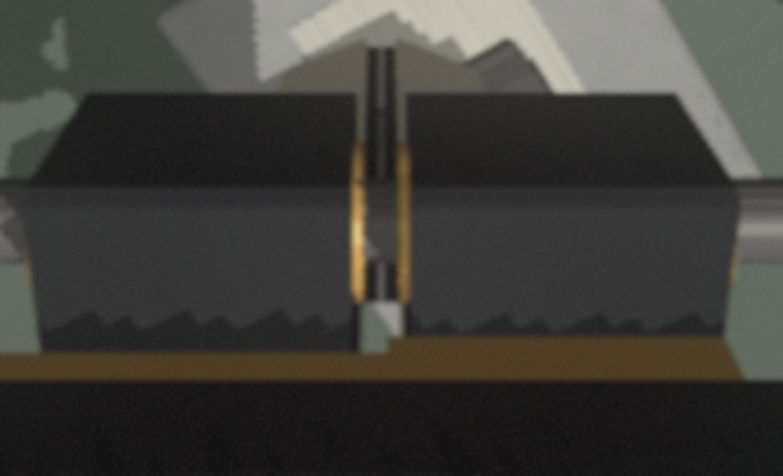

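The fingertip is a thin plate pair, about 6 mm × 19 mm when closed. So I'll use its 19 mm face, yawed about 50° to the unit's x axis. The leading corner lifts the lip, and the trailing part of the face reaches the toggle only once the guard is about half open.

```bash
python3 -m jog '[[[-1,0,0,0,0.07],[-1,0,0,0,0.141],[-1,0,0,0,0.141]]]'
python3 -m jog '[[[-1,-0.0174,-0.0173,0.03,0],[-1,-0.0174,-0.0173,0.06,0],[-1,-0.0174,-0.0173,0.09,0],[-1,-0.0174,-0.0173,0.102,0],[-1,-0.0174,-0.0173,0.102,0]]]'
python3 - <<'E'
from h import *
s=robot.observe();print(s['tool_pos'],s['tool_rot'],s['contact_force'])
a=robot.read_camera("side")[140:300,200:370,::-1]; b=robot.read_camera("wrist")[60:384,100:440,::-1]
c=np.zeros((480,796,3),np.uint8);a=cv2.resize(a,(440,414));b=cv2.resize(b,(356,339));c[:414,:440]=a;c[:339,440:]=b
cv2.imwrite("pics/s2.png",c)
E
```

```text
time: 2.03
tool_pos: [0.533, -0.0364, 0.2019]
tool_rot: [3.141, 0.0, 2.432]
contact_force: [1.0, -0.5, 0.7]
opening: 0.0007
grip_force: 0.0
time: 2.45
tool_pos: [0.5329, -0.0606, 0.0967]
tool_rot: [-3.139, -0.006, 2.435]
contact_force: [-0.3, -0.7, -0.6]
opening: 0.0006
grip_force: 0.0
[ 0.5329 -0.0606  0.0967] [-3.1389 -0.0057  2.4354] [-0.3368 -0.7298 -0.5525]
```

View pics/s2.png

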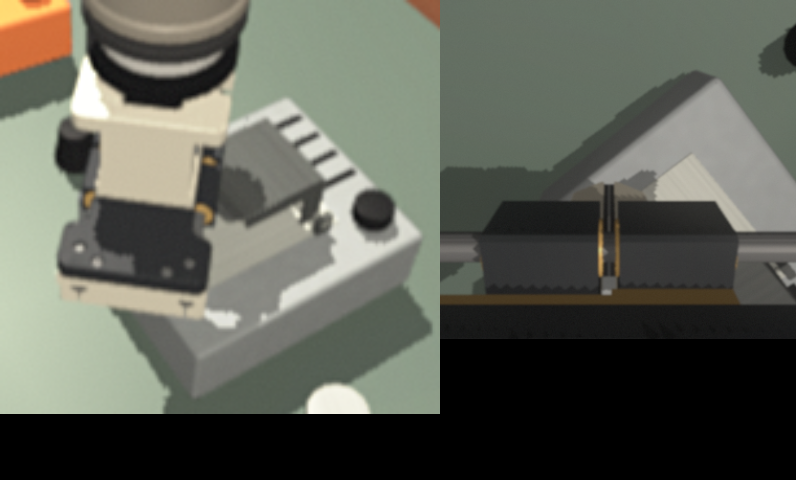

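The gripper hides the lip from the side camera, but the clearances look right. I'll push in slowly to lift the guard, stopping short of the toggle.

```bash
for i in 1 2; do python3 -m jog '[[[-1,-0.0048,0.0041,-0.0005,0],[-1,-0.0096,0.0082,-0.001,0],[-1,-0.0144,0.0123,-0.001,0],[-1,-0.0192,0.0164,-0.001,0],[-1,-0.024,0.0205,-0.001,0]]]'; done
python3 -m jog '[[[-1,0,0,0,0],[-1,0,0,0,0]]]'
python3 - <<'E'
from h import *
a=robot.read_camera("side")[140:300,200:370,::-1]; b=robot.read_camera("top")[100:240,230:370,::-1]
c=np.zeros((420,796,3),np.uint8);a=cv2.resize(a,(430,405));b=cv2.resize(b,(366,366));c[:405,:430]=a;c[:366,430:]=b
cv2.imwrite("pics/s3.png",c)
E
```

```text
time: 2.97
tool_pos: [0.5577, -0.0608, 0.1005]
tool_rot: [-3.128, -0.018, 2.434]
contact_force: [-51.0, -1.8, 28.1]
opening: 0.0002
grip_force: 26.2
time: 3.38
tool_pos: [0.5932, -0.0612, 0.107]
tool_rot: [-3.136, -0.006, 2.433]
contact_force: [1.0, -1.1, 1.4]
opening: 0.0005
grip_force: 0.4
time: 3.55
tool_pos: [0.5993, -0.0617, 0.1033]
tool_rot: [3.14, 0.003, 2.432]
contact_force: [-0.5, 0.2, 0.5]
opening: 0.0006
grip_force: 0.3
```

View pics/s3.png

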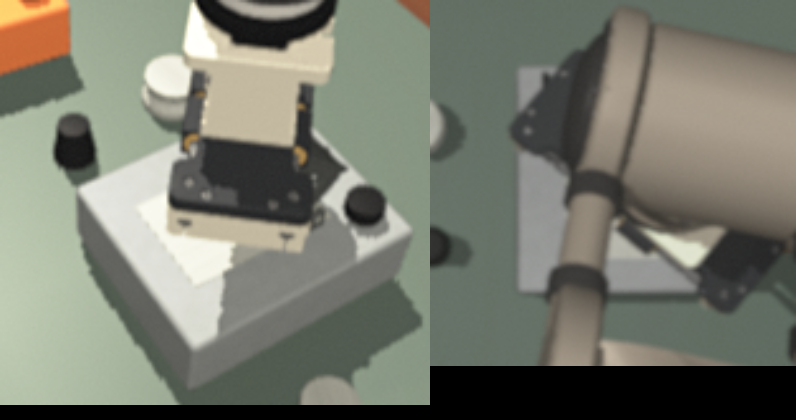

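A 58 N spike occurred as the lip caught, along the lip–hinge line, then went free. The finger now stands 60 mm further in with its tip below lip height, so the guard must be up. I'll check the settled height before pushing the toggle.

```bash
python3 -m jog '[[[-1,0.0015,-0.0013,0,0],[-1,0.0015,-0.0013,0,0]]]'; python3 -m jog '[[[-1,0,0,0,0],[-1,0,0,0,0],[-1,0,0,0,0]]]'
```

```text
time: 3.82
tool_pos: [0.5958, -0.0615, 0.1011]
tool_rot: [-3.141, -0.001, 2.432]
contact_force: [-0.8, 0.0, 0.5]
opening: 0.0003
grip_force: 0.2
time: 4.07
tool_pos: [0.5962, -0.0616, 0.1015]
tool_rot: [-3.142, -0.0, 2.432]
contact_force: [0.8, -0.2, 0.1]
opening: 0.0002
grip_force: 0.2
```

```bash
python3 -m jog '[[[-1,0,0,0.0015,0],[-1,0,0,0.003,0],[-1,0,0,0.003,0]]]'; for i in 1 2 3; do python3 -m jog '[[[-1,-0.0015,0.0013,0,0],[-1,-0.003,0.0026,0,0],[-1,-0.0045,0.0039,0,0],[-1,-0.0068,0.0058,0,0],[-1,-0.0068,0.0058,0,0]]]';done
```

```text
time: 4.32
tool_pos: [0.5962, -0.0617, 0.0988]
tool_rot: [3.141, 0.0, 2.432]
contact_force: [-0.7, -0.0, 2.1]
opening: 0.0004
grip_force: 1.2
time: 4.73
tool_pos: [0.6065, -0.0618, 0.1013]
tool_rot: [3.14, 0.003, 2.432]
contact_force: [-4.6, 0.3, 15.9]
opening: 0.0004
grip_force: 7.9
time: 5.15
tool_pos: [0.6167, -0.062, 0.1027]
tool_rot: [3.138, 0.007, 2.432]
contact_force: [-3.6, 0.2, 19.7]
opening: 0.0003
grip_force: 11.2
time: 5.57
tool_pos: [0.6264, -0.062, 0.103]
tool_rot: [3.136, 0.008, 2.432]
contact_force: [-1.5, 2.0, 19.7]
opening: 0.0007
grip_force: 11.5
```

```bash
for i in 1 2; do python3 -m jog '[[[-1,-0.0008,0.0007,0,0],[-1,-0.0015,0.0013,0,0],[-1,-0.0023,0.002,0,0],[-1,-0.0023,0.002,0,0]]]'; done
python3 - <<'E'
from h import *
s=robot.observe();print(s['tool_pos'],s['contact_force'],s['torque'])
b=robot.read_camera("wrist")[:,:,::-1]; a=robot.read_camera("side")[140:300,220:380,::-1]
c=np.zeros((400,800,3),np.uint8);c[:400,:400]=cv2.resize(a,(400,400));c[:300,400:]=cv2.resize(b,(400,300))
cv2.imwrite("pics/s4.png",c)
E
```

```text
time: 5.9
tool_pos: [0.6293, -0.062, 0.103]
tool_rot: [3.136, 0.008, 2.432]
contact_force: [-1.3, 0.7, 18.2]
opening: 0.0008
grip_force: 11.1
time: 6.23
tool_pos: [0.6322, -0.0621, 0.1029]
tool_rot: [3.137, 0.008, 2.432]
contact_force: [-1.0, 0.6, 17.9]
opening: 0.0004
grip_force: 11.2
[ 0.6322 -0.0621  0.1029] [-1.0428  0.5742 17.9471] [ 0.1973 -0.0987 -0.0407]
```

View pics/s4.png

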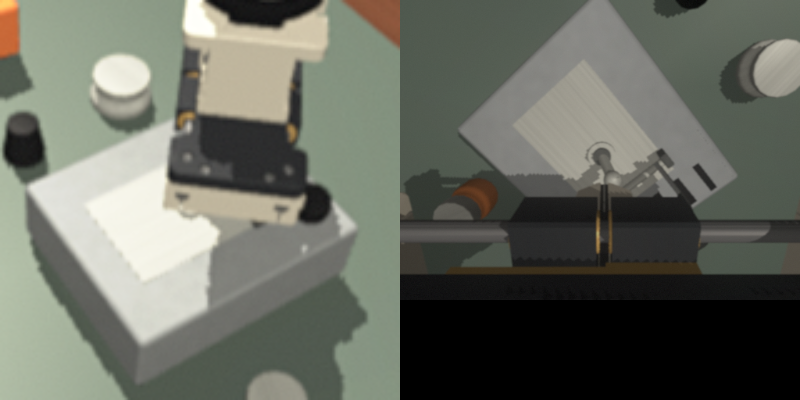

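The wrist camera now sees the toggle: pivot near (600,155) in the composite, ball near (612,180). I'll compare that with predictions for off and on.

```bash
cat >> h.py <<'E'
U=np.array([.6151,-.0506,0]);UR=R.from_euler('z',-.0102)
def wp(X,s=None):
    s=s or robot.observe();m=robot.camera_model('wrist')
    w=UR.apply(X)+U;t=R.from_euler('xyz',s['tool_rot']).inv().apply(w-s['tool_pos'])
    q=m['camera_matrix']@(np.linalg.inv(m['mount'])@np.r_[t,1])[:3];return q[:2]/q[2]
def ball(q): a=q-.4;return np.array([.030*np.sin(a)*12/11.68,0,.062+.030*np.cos(a)])
E
python3 - <<'E'
from h import *
s=robot.observe()
print('pivot',wp([0,0,.062],s))
for q in (0,.2,.4,.6,.8): print(q,wp(ball(q),s))
for y in(.031,-.031): print('hinge',wp([.032,y,.07],s))
b=robot.read_camera("wrist")[:,:,::-1][160:300,210:390];cv2.imwrite("pics/w5.png",cv2.resize(b,None,fx=4,fy=4,interpolation=cv2.INTER_CUBIC))
E
```

```text
pivot [259.0319 196.6669]
0 [244.4346 196.1914]
0.2 [251.5606 205.276 ]
0.4 [259.0094 213.9288]
0.6 [266.3347 221.6438]
0.8 [273.119  228.0086]
hinge [332.533  207.7627]
hinge [254.2819 266.5806]
```

View pics/w5.png

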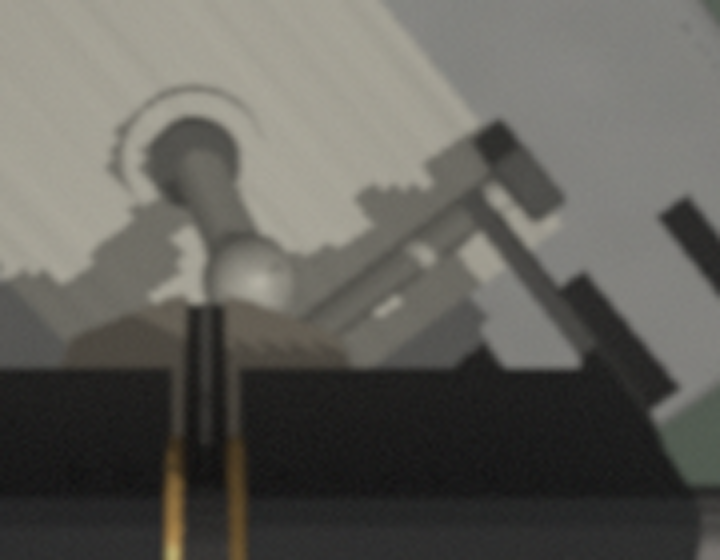

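The ball sits at about (272,229), against 273,228 predicted for fully on, so it is at or near the stop. But the finger's edge is slipping past it. I'll back off slightly with the guard still up, move the face 7 mm left behind the ball, and push firmly to the stop.

```bash
python3 -m jog '[[[-1,0.007,-0.006,0,0],[-1,0.0137,-0.0117,0,0],[-1,0.0183,-0.0064,0,0],[-1,0.0183,-0.0064,0,0]]]'; for i in 1 2 3; do python3 -m jog '[[[-1,-0.0015,0.0013,0,0],[-1,-0.003,0.0026,0,0],[-1,-0.003,0.0026,0,0]]]'; done
```

```text
time: 6.72
tool_pos: [0.613, -0.0555, 0.1022]
tool_rot: [3.139, 0.007, 2.431]
contact_force: [-3.6, -1.2, 16.1]
opening: 0.0004
grip_force: 9.1
time: 6.97
tool_pos: [0.6182, -0.0556, 0.1027]
tool_rot: [3.137, 0.008, 2.431]
contact_force: [-2.3, -1.2, 17.4]
opening: 0.0006
grip_force: 10.2
time: 7.22
tool_pos: [0.6224, -0.0556, 0.1029]
tool_rot: [3.137, 0.009, 2.431]
contact_force: [-1.8, -1.9, 18.6]
opening: 0.0004
grip_force: 10.6
time: 7.47
tool_pos: [0.6257, -0.0557, 0.1031]
tool_rot: [3.138, 0.008, 2.432]
contact_force: [-4.5, -1.7, 21.7]
opening: 0.0007
grip_force: 12.3
```

```bash
python3 -m jog '[[[-1,-0.0011,0.001,0,0],[-1,-0.0022,0.002,0,0],[-1,-0.0022,0.002,0,0]]]'
python3 - <<'E'
from h import *
s=robot.observe()
for X in ([0,0,.062],ball(.6),ball(.7),ball(.8)): print((wp(X,s)-[210,160])*4)
b=robot.read_camera("wrist")[:,:,::-1][160:300,210:390];cv2.imwrite("pics/w6.png",cv2.resize(b,None,fx=4,fy=4,interpolation=cv2.INTER_CUBIC))
E
```

```text
time: 7.72
tool_pos: [0.6276, -0.0557, 0.1032]
tool_rot: [3.14, 0.006, 2.432]
contact_force: [-7.1, -3.3, 23.5]
opening: 0.0004
grip_force: 14.0
[185.1923 191.8474]
[211.7037 296.7633]
[225.5599 309.6895]
[238.7235 321.0636]
```

View pics/w6.png

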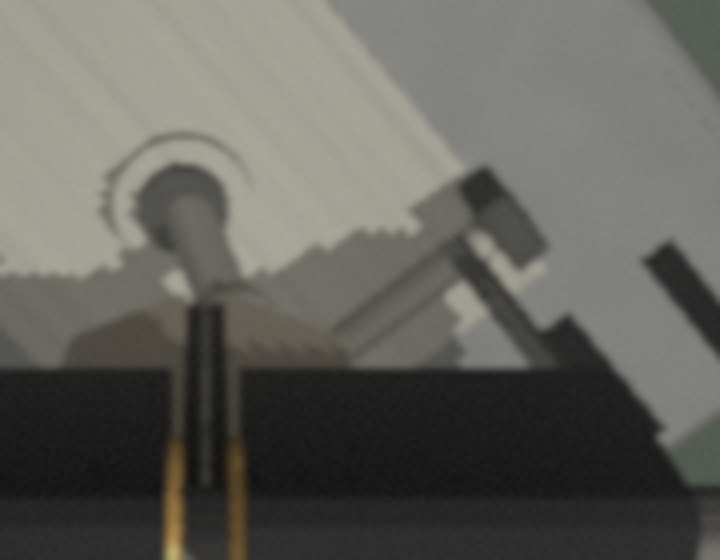

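The stem leans fully back (slope matches on), and the resistance of 7 N in x, above the 2 N needed to move it, shows it is at its stop. I'll raise slightly to unload, then draw straight out to the front.

```bash
python3 -m jog '[[[-1,0,0,-0.005,0],[-1,0,0,-0.01,0],[-1,0,0,-0.01,0]]]'
for i in 1 2; do python3 -m jog '[[[-1,0.008,-0.007,0,0],[-1,0.016,-0.014,0,0],[-1,0.024,-0.021,0,0],[-1,0.032,-0.028,0,0],[-1,0.042,-0.036,0,0]]]'; done
python3 -m jog '[[[-1,0.02,-0.017,0,0],[-1,0.03,-0.026,0,0],[-1,0.03,-0.026,-0.03,0],[-1,0.03,-0.026,-0.07,0],[-1,0.03,-0.026,-0.1,0]]]'
for i in 1 2 3; do python3 -m jog '[[[-1,0.025,0.025,0,0],[-1,0.05,0.05,0,0],[-1,0.075,0.075,0,0],[-1,0.075,0.075,0,0]]]' | head -2; done
python3 - <<'E'
from h import *
print(robot.observe()['contact_force'])
a0=cv2.imread('pics/top0.png').astype(int);b0=cv2.imread('pics/side0.png').astype(int)
a=robot.read_camera('top')[:,:,::-1].astype(int);b=robot.read_camera('side')[:,:,::-1].astype(int)
cv2.imwrite('pics/topf.png',a);cv2.imwrite('pics/sidef.png',b)
for n,i,j,bx in(('top',a,a0,(115,225,255,345)),('top bystanders',a,a0,(130,205,210,245)),('jar',a,a0,(170,205,350,385)),('side',b,b0,(170,300,220,370))):
    d=abs(i-j).max(2)[bx[0]:bx[1],bx[2]:bx[3]];y,x=np.nonzero(d>40);print(n,d.mean(),len(x),(x.min()+bx[2],x.max()+bx[2],y.min()+bx[0],y.max()+bx[0]) if len(x) else '')
E
```

```text
time: 8.02
tool_pos: [0.6264, -0.0545, 0.1096]
tool_rot: [3.141, 0.001, 2.432]
contact_force: [-1.0, -0.3, 0.8]
opening: 0.0005
grip_force: 0.2
time: 8.43
tool_pos: [0.5702, -0.0543, 0.1079]
tool_rot: [-3.141, -0.001, 2.432]
contact_force: [-0.4, -0.2, -0.6]
opening: 0.0004
grip_force: 0.2
time: 8.85
tool_pos: [0.515, -0.0543, 0.1082]
tool_rot: [3.142, -0.0, 2.432]
contact_force: [-0.2, 0.3, 0.1]
opening: 0.0006
grip_force: 0.0
time: 9.27
tool_pos: [0.4756, -0.0544, 0.2104]
tool_rot: [3.141, -0.0, 2.432]
contact_force: [1.7, -0.4, 0.4]
opening: 0.0002
grip_force: 0.0
time: 9.6
tool_pos: [0.4666, 0.056, 0.2085]
time: 9.93
tool_pos: [0.4588, 0.1616, 0.2083]
time: 10.27
tool_pos: [0.451, 0.2672, 0.2082]
[-0.6974  0.3331  1.4384]
top 9.569090909090908 0 
top bystanders 9.203809523809523 0 
jar 9.246530612244898 0 
side 8.65225641025641 0 [ WARN:0@1.364] global loadsave.cpp:1063 imwrite_ Unsupported depth image for selected encoder is fallbacked to CV_8U.
```

The pictures match the start: guard shut and everything in place.

```bash
python3 -c "
from cell import robot
print(robot.hand_in())"
```

```text
the job is handed in; nothing more can be done
None
```

I lifted the guard, pushed the toggle over to its on stop, and drew the finger out so the guard dropped shut; pictures show the things around it unmoved, and the job is handed in. Two things are not seen directly: the toggle is hidden under the shut guard, so "on" rests on the last wrist view and the 7 N resistance at the stop, and "half open" is worked out from where the finger stood. Wrist force peaked at about 58 N when the lip first caught, and the gripper's body probably rested on the lip with about 20 N.

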